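# Pack the ring and polish set and snap the sealed cover on

## Robot

A 6-joint arm with a two-finger parallel gripper is mounted at the origin on a cart in front of the work surface, level with it; the furniture and walls round the work are solid. World frame = base frame: x ahead of the robot, y to its left, z up, the work surface at z = 0. Lengths are in m, angles in rad, forces in N, time in s.
With the tool pointing down it reaches from about 0.3 to 0.875 m from the base axis. Payload 6.4 kg.
Tool frame: the origin (TCP) lies at the very end of the fingers, on their centre line; the grasp point (between the pads) lies 19 mm behind it; z points along the fingers, y is the line along which they close (so a half turn about z gives the same grasp; the last joint's range is limited). The gripper opens to 85 mm and grips with 20 to 120 N. Pads are 22 mm wide; open, the fingers measure 114 mm over their backs; the gripper's body (76 mm by 85 mm) begins 54 mm behind the grasp point. The pads swing forward as they close: fully open they stand 13 mm farther back than shut.
Start: joints at [-1.345, 0.181, 1.607, -0, 1.354, -0.206], TCP at [0.241, -0.522, 0.231] pointing down, gripper open.
Joint ranges: [-2.99, 2.99], [-0.89, 2.07], [0.3, 2.58], [-1.14, 4.28], [0, 2.63], [-3.12, 3.12]. Speed limits (rad/s): [2.57, 2.57, 3.01, 3.14, 3.14, 3.14].

## Interface

Orientations are given as a unit quaternion [w, x, y, z].
In Python, from bench import ctrl gives the robot as it stands.
- The arm moves only by the tool jog_arm, called after ">>>" by a JSON object that holds its "fn" and its "kwargs", one argument or row to a line. Schema: {"type":"object","properties":{"ticks":{"type":"array","items":{"type":"array","items":{"type":"array","items":{"type":"number"},"minItems":7,"maxItems":7},"minItems":1,"maxItems":10},"minItems":1,"maxItems":1},"only":{"type":"string"},"quiet":{"type":"boolean"},"lines":{"type":"string"}},"required":["ticks"],"additionalProperties":false}. ticks is a list that holds a single list of rows (three levels of brackets), with 1 to 10 rows, each of 7 numbers: dx, dy, dz in units of 20 mm, then a rotation vector rx, ry, rz in rad, then the opening from 0.0 (shut) to 1.0 (fully open); each row is the pose to reach, as a shift and turn from the pose commanded when the call began, along the tool's axes at that moment; what a row does not reach only later rows make up. A row lasts 1/8 s, in which the tool goes at most 0.0625 m and 0.188 rad, less where a joint would pass 70% of its speed; a pose out of reach is approached as far as the arm can. The fingers move at their own pace and stop on an object; the grip force is fixed at half the most. Time passes only in rows, so rows that do not move let the fingers close. The tool returns the time, the measured TCP pose, the force, the opening and the grip force at its end. only (a regular expression) keeps the lines of the reply that match it, lines (a string "A,B") keeps lines A to B, and quiet returns only ok. Input that does not fit is refused with a message, and nothing moves.
- ctrl.get_obs(): the state, without advancing time (a new reading comes with each control period).
- ctrl.camera(name): name is "scene" or "top" or "wrist"; returns the picture (400x640x3 uint8, blue, green, red); there is no depth.
- ctrl.camera_params(name): a dict with "fovy" (degrees; the focal length in pixels is half the picture's height over the tangent of half this angle, whatever the lens; pixels are square), "cx", "cy" (the principal point, pixels), "dist" ([k1, k2, p1, p2, k3] as OpenCV has them; the pictures are not rectified), "view" (4x4, takes a point from world to camera coordinates). Camera axes: x right, y up, looking along -z (the intrinsics and any distortion apply to the point x, -y, -z); pixel columns grow to the right and rows downward; lengths in m; the calibration is good to about 2 mm. A picture is of the moment at which its call begins: read the wrist's pose just before it. camera_params takes no time and is no camera call; for the wrist camera it gives the pose at the moment of the call.
- ctrl.hand_in(): hands the job in; it is judged then, once.
The state is a dict: "time_s": time; "q": joint angles; "dq": joint speeds; "joint_efforts": joint torques, N m; "eef_pos": TCP position; "eef_rot": TCP orientation; "wrist_force": force on the tool from outside, world axes, zero at the start; "torque": the same for the moment, N m; "opening": opening from 0.0 (shut) to 1.0 (fully open); "grasp_force": force on a finger pad.
Only numpy, scipy, OpenCV 4.12 (cv2) and the standard library are available. Lean on these libraries where they do the work, as an engineer would, in place of code of your own. Each camera call takes 0.05 s, during which the arm holds its last target. There are 200 camera calls.

## Task

Pack this set for the customer: stand the dark blue ring box and the small red pot upright in the tray of the grey case beside the cream jar, shifting the jar along so that all three stand flat on the tray's floor. Then put the clear cover over the tray and press it down against the springy seal until the hooks at both ends have snapped over its lugs and it stays down, level, when you let go. Leave the tools lying around where they are.

Things in the scene. Friction and masses are not known exactly. Their poses are not given: they have to be found in the camera images.
- case: Base of an airtight presentation case: grey slab 86 (x) x 204 (y) x 4 mm, does not slide. Origin: centre of its underside, z up. Tray along y, inside 58 x 146 mm, floor 4 mm above the bench, 3 mm walls with rounded tops 18 mm above the bench (open fingers clear them with tips at 19 mm or more). Round the tray a black springy seal, top 9 mm above the bench, gives 4 mm. A springy hook at each y end.
- cover: Clear cover, grey rim and grip, open below, 73.5 (x) x 161.5 (y) x 56 mm plus grip, inside 67.5 x 155.5 mm, about 90 g. Origin: centre of its lower rim. Goes over the outside of the tray walls with 1.75 mm play each side, either way round. Latched, the seal holds it up against the hooks, rim 7 mm above the bench. A lug 34 wide, 3 thick, 5 mm deep on each y end, 16 mm above the rim.
- cover_grip (a point): Middle of the grip bar on the cover's top: bar 14 (cover x) x 56 (cover y) mm, standing 25 mm above the top; this point is 70 mm above the rim, 11 mm below the bar's upper edge. Pinch it across cover x, fingertips just above the cover's flat top.
- cover_end_a (a point): Point on the flat top of the cover, 62 mm from its middle toward cover +y (56 mm above the rim), nearly over that end's lug: a good place to press straight down with closed fingers to snap that end on. When that end is latched it is 63 mm above the bench; while the lug still stands on the hook's slope, 67 mm or more.
- cover_end_b (a point): The same point at the other end, 62 mm toward cover -y. To catch, an end must be pushed about 1 mm below its latched height, against hook and seal, and springs back up to it: about 10 to 18 N at one end (twice that from the middle); 22 N at an end is plenty. Pressing one end may lift the other while that is not latched.
- hook_left (a joint): Upright springy hook at the case's +y end: its arm bends outward (rad, 0 at rest, springs back). Its beak points inward, with a sloping top from 36 mm down to 28 mm above the bench and a flat underside at 26 mm. The lug meets the slope when the cover's rim is about 16 mm above the bench, bends the hook out by about 0.15, and the beak snaps back over the lug to about 0.
- hook_right (a joint): The same hook at the case's -y end: bending outward (rad), 0 at rest. It also reads 0 when no lug touches it: an end is home only when the cover is also down at that end.
- cream_jar: Small cream jar with a black screw lid, 44 mm wide at the lid (top 14 mm), body 42 mm, 48 mm high, about 60 g. Origin: centre of its underside. It already stands in the case's tray, somewhere near the middle.
- ring_case: Dark blue ring box, closed, 46 (x) x 50 (y) x 34 mm, about 50 g. Its lid does not open here. Origin: centre of its underside, z up. On the bench behind the case.
- red_pot: Small red pot with a white screw lid, 40 mm wide, 38 mm high, about 100 g; the smallest pot here (a blue jar with white lid, 50 mm wide, at the back is not part of the set). Origin: centre of its underside. On the bench behind the case.
- hammer: Bystander: chasing hammer, 195 mm long, bulbous wooden handle, lying on its side at the front edge of the bench; origin under its centre. Leave it.
- folding_loupe: Bystander: small folding loupe, bright metal, 22x34x16 mm, lying between and behind the task's things; origin under its centre. Leave it.
- pliers: Bystander: small pliers with dipped blue grips, 136 mm long, 10 mm high, lying flat on the right; origin under its centre. Leave it.
- gauge: Bystander: brass slide gauge (caliper), 115 mm long, 10 mm high, lying flat behind the task's things; origin under its centre. Leave it.
- scribe_pen: Bystander: steel scribe, 125 mm long, 7 mm thick, lying flat at the back; origin under its centre. Leave it.

How it is judged:
By the outcome, as a careful person would: the job done as asked, in the order asked, and still so for the second after the job is handed in, with the robot touching nothing.
It also fails if it takes over 72 s, if anything falls off the work surface, if the arm or the gripper's body presses on something with over 40 N, if the wrist force passes 120 N, or if a joint passes its speed limit or range.

## Working session

There is one attempt and no reset: what is moved stays moved. The work goes in short steps, Python scripts to look and compute and a tool call to move; the robot and the scene stay as the last step left them, time stands still between calls to the robot, and variables do not carry over. Pictures are saved under pics/ and viewed, at most 10 in all, crops included, and the job is handed in when it is done.

```bash
ls; mkdir -p pics; python3 - <<'E'
from bench import ctrl
import cv2
o=ctrl.get_obs(); print(o['eef_pos'],o['eef_rot'],o['opening'],o['wrist_force'])
for n in ("scene","top","wrist"):
    p=ctrl.camera_params(n); print(n,p)
    cv2.imwrite(f"pics/{n}0.png",ctrl.camera(n))
E
```

```text
bench.py
pics
[ 0.2405029  -0.52167873  0.23036697] [-8.82531158e-04  9.76788734e-01  2.14203150e-01 -1.15338761e-05] 1.001699531504694 [-0.28613844 -0.9803027   0.71780086]
scene {'fovy': 52.14272455882469, 'cx': 311.39859059905837, 'cy': 197.39280366373225, 'dist': array([0.00273727, 0.        , 0.        , 0.        , 0.        ]), 'view': array([[ 0.87083257, -0.49151808,  0.0077858 , -0.49086397],
       [ 0.19399313,  0.35816822,  0.913281  , -0.1827421 ],
       [-0.45168275, -0.79380445,  0.40725568, -0.83011646],
       [ 0.        ,  0.        ,  0.        ,  1.        ]])}
top {'fovy': 42.98837409311157, 'cx': 331.11223251151085, 'cy': 196.33333043662822, 'dist': array([-0.05686476,  0.        ,  0.        ,  0.        ,  0.        ]), 'view': array([[-0.01380354, -0.99987734, -0.00740044,  0.01983699],
       [ 0.98363077, -0.01490837,  0.17957797, -0.57253965],
       [-0.17966627, -0.00480049,  0.98371591, -1.27931371],
       [ 0.        ,  0.        ,  0.        ,  1.        ]])}
wrist {'fovy': 68.40295709953763, 'cx': 315.67362239385767, 'cy': 199.00925392535032, 'dist': array([-0.01814426,  0.        ,  0.        ,  0.        ,  0.        ]), 'view': array([[ 0.41992489, -0.90755535, -0.00252573, -0.5735162 ],
       [ 0.8667321 ,  0.40185823, -0.29544108,  0.03957662],
       [ 0.26914412,  0.12187392,  0.95535762, -0.38002514],
       [ 0.        ,  0.        ,  0.        ,  1.        ]])}
```
View pics/top0.png

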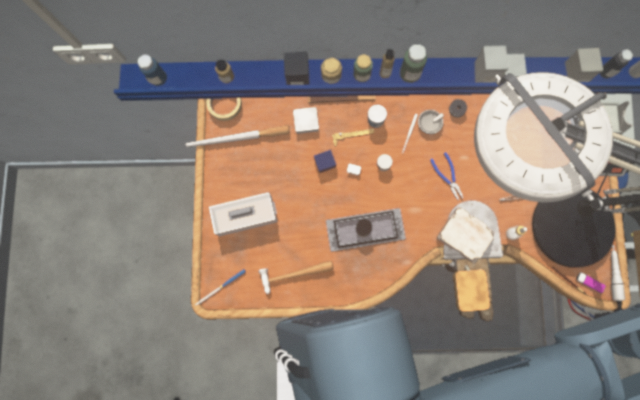

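View pics/scene0.png

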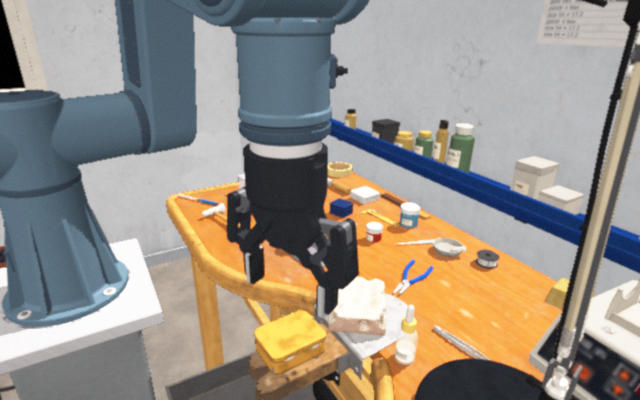

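The top picture shows the cover at about (242,213), the case with its jar at (365,229), the ring box at (325,161), the loupe at (354,170) and the red pot at (385,161). The scene picture confirms the layout and shows the arm hanging at the right.

```bash
cat > h.py <<'E'
import numpy as np, cv2
from scipy.spatial.transform import Rotation as R
from bench import ctrl
def cam(n):
    p=ctrl.camera_params(n); im=ctrl.camera(n); return im,p
def K(p,h=400):
    f=h/2/np.tan(np.radians(p['fovy'])/2); return np.array([[f,0,p['cx']],[0,f,p['cy']],[0,0,1.]])
def ray(p,uv):
    uv=np.asarray(uv,float).reshape(-1,1,2)
    n=cv2.undistortPoints(uv,K(p),p['dist']).reshape(-1,2)
    V=p['view']; d=np.c_[n[:,0],-n[:,1],-np.ones(len(n))]@V[:3,:3]
    return -V[:3,:3].T@V[:3,3], d
def plane(p,uv,z):
    o,d=ray(p,uv); return o+d*((z-o[2])/d[:,2])[:,None]
def proj(p,X):
    c=np.atleast_2d(X)@p['view'][:3,:3].T+p['view'][:3,3]
    return cv2.projectPoints(c*[1,-1,-1],np.zeros(3),np.zeros(3),K(p),p['dist'])[0].reshape(-1,2)
def tri(obs):  # list of (p,uv): closest point, residual
    A=np.zeros((3,3));b=np.zeros(3);L=[]
    for p,uv in obs:
        o,d=ray(p,uv);d=d[0]/np.linalg.norm(d[0]);M=np.eye(3)-np.outer(d,d);A+=M;b+=M@o;L.append((M,o))
    x=np.linalg.solve(A,b); return x,max(np.linalg.norm(M@(x-o)) for M,o in L)
def pose():
    o=ctrl.get_obs(); q=o['eef_rot']; return np.array(o['eef_pos']),R.from_quat([q[1],q[2],q[3],q[0]])
def down(yaw):  # tool z down, tool y axis at world angle yaw from +x
    z=np.array([0,0,-1.]);y=np.array([np.cos(yaw),np.sin(yaw),0]);return R.from_matrix(np.c_[np.cross(y,z),y,z])
def delta(pos,yaw=None):
    P,Q=pose(); d=Q.inv().apply(np.array(pos)-P)
    if yaw is None: return d.round(4)
    best=min(((Q.inv()*down(yaw+k*np.pi)).as_rotvec() for k in(0,1)),key=np.linalg.norm)
    return d.round(4),best.round(4)
E
python3 - <<'E'
from h import *
p=ctrl.camera_params("top")
for n,uv,z in [("cover",(241,212),.06),("case",(365,229),.01),("ring",(325,161),.03),("loupe",(354,170),.015),("pot",(385,161),.035),("hammer",(265,280),.02),("lampbase",(575,230),.0)]:
    print(n,plane(p,uv,z).round(3))
print(pose()[0],pose()[1].as_matrix().round(3))
print(delta([0.40,-0.13,0.36],0))
V=ctrl.camera_params("wrist")["view"]; print("cam pos",(-V[:3,:3].T@V[:3,3]).round(3))
E
```

```text
cover [[0.533 0.246 0.06 ]]
case [[ 0.49  -0.078  0.01 ]]
ring [[0.674 0.027 0.03 ]]
loupe [[ 0.651 -0.052  0.015]]
pot [[ 0.67  -0.135  0.035]]
hammer [[0.359 0.188 0.02 ]]
lampbase [[ 0.479 -0.65   0.   ]]
[ 0.24054854 -0.52181821  0.23059366] [[ 0.908  0.419 -0.   ]
 [ 0.419 -0.908  0.001]
 [ 0.    -0.001 -1.   ]]
(array([ 0.3088, -0.2893, -0.1289]), array([-1.000e-03, -1.000e-03, -1.139e+00]))
cam pos [ 0.309 -0.49   0.373]
```

```bash
python3 -c "
from h import *
print(delta([0.46,0.04,0.27],-np.pi/2))"
```

```text
(array([ 0.4344, -0.4185, -0.0387]), array([-0.0014,  0.    ,  0.4318]))
```

The rows are not in the units I measure in: shifts go in units of 20 mm. I convert before sending: 0.434 m is 21.7, -0.418 m is -20.9.

>>> {"fn": "jog_arm", "kwargs": {
  "ticks": [
    [[2, -2, -1, 0, 0, 0.1, 1], [21.7, -20.9, -2, 0, 0, 0.432, 1], [21.7, -20.9, -2, 0, 0, 0.432, 1], [21.7, -20.9, -2, 0, 0, 0.432, 1], [21.7, -20.9, -2, 0, 0, 0.432, 1], [21.7, -20.9, -2, 0, 0, 0.432, 1], [21.7, -20.9, -2, 0, 0, 0.432, 1], [21.7, -20.9, -2, 0, 0, 0.432, 1], [21.7, -20.9, -2, 0, 0, 0.432, 1], [21.7, -20.9, -2, 0, 0, 0.432, 1]]
  ]
}}

```text
time_s: 1.4
eef_pos: [0.4602, 0.0416, 0.2714]
eef_rot: [-0.0, 1.0, 0.001, 0.0]
wrist_force: [-0.1, -0.9, -0.4]
opening: 1.002
grasp_force: 0.0
```

>>> {"fn": "jog_arm", "kwargs": {
  "ticks": [
    [[0, 0, 0, 0, 0, 0, 1]]
  ]
}}

```text
time_s: 1.52
eef_pos: [0.4601, 0.0419, 0.2711]
eef_rot: [-0.0, 1.0, 0.003, -0.0]
wrist_force: [-0.1, -0.1, -0.7]
opening: 0.998
grasp_force: 0.0
```

```bash
cat > shot.py <<'E'
import sys,pickle
from h import *
n=sys.argv[1]; c=sys.argv[2] if len(sys.argv)>2 else "wrist"
ctrl.get_obs(); im,p=cam(c)
cv2.imwrite(f"pics/{n}.png",im); pickle.dump(p,open(f"pics/{n}.pkl","wb"))
E
python3 shot.py w1; python3 -c "
from h import *
print(pose()[0],delta([0.46,0.04,0.27],-np.pi/2))"
```

```text
[0.45973596 0.04033354 0.27095216] (array([0.0003, 0.0003, 0.001 ]), array([0.0001, 0.0009, 0.0033]))
```

View pics/w1.png

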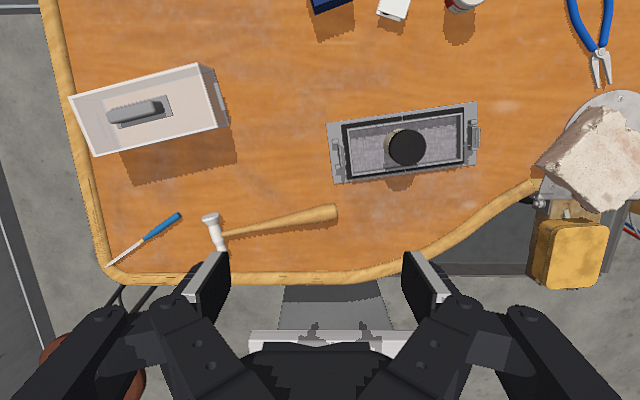

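The wrist picture shows the cover at about (150,108), turned, and the case at (405,143) with the jar lid at (407,147). The box, loupe and pot are cut off at the top edge, so I need one view farther ahead.

Scaled: 0.1 m is 5, 0.06 m is 3.

>>> {"fn": "jog_arm", "kwargs": {
  "ticks": [
    [[5, 3, 0, 0, 0, 0, 1], [5, 3, 0, 0, 0, 0, 1], [5, 3, 0, 0, 0, 0, 1], [5, 3, 0, 0, 0, 0, 1]]
  ]
}}

```text
time_s: 2.08
eef_pos: [0.559, -0.022, 0.2706]
eef_rot: [-0.0, 1.0, -0.001, -0.001]
wrist_force: [0.0, 0.2, 0.8]
opening: 1.003
grasp_force: 0.0
```

```bash
python3 shot.py w2
```

```text
(no output)
```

View pics/w2.png

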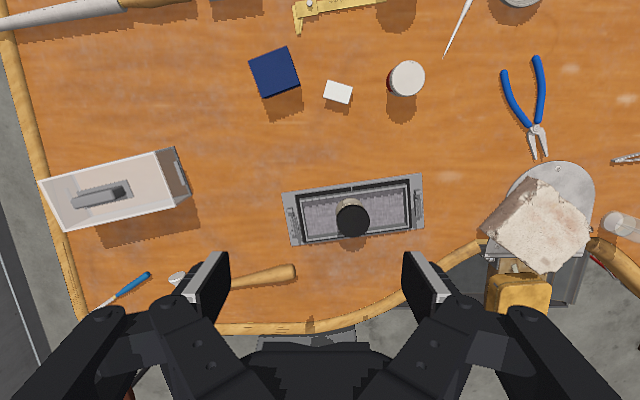

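The second wrist picture shows everything: box top (274,70), loupe (338,92), pot lid (407,76), case (353,210) with jar lid (353,221), cover (115,190) with grip (100,194).

```bash
cat > meas.py <<'E'
import pickle
from h import *
def load(n): return cv2.imread(f"pics/{n}.png"),pickle.load(open(f"pics/{n}.pkl","rb"))
def big(m,c=None,r=None):
    m=m.astype(np.uint8)*255
    if c is not None:
        k=np.zeros_like(m);cv2.circle(k,tuple(map(int,c)),r,255,-1);m&=k
    m=cv2.morphologyEx(m,cv2.MORPH_OPEN,np.ones((3,3)))
    cs,_=cv2.findContours(m,cv2.RETR_EXTERNAL,cv2.CHAIN_APPROX_NONE)
    return max(cs,key=cv2.contourArea)
def hsv(im): return [a.astype(int) for a in cv2.split(cv2.cvtColor(im,cv2.COLOR_BGR2HSV))]
def rect(p,c,z):
    X=plane(p,c.reshape(-1,2),z)[:,:2]
    (cx,cy),(w,h),a=cv2.minAreaRect((X*1000).astype(np.float32))
    return np.round([cx,cy,w,h,a],1)
def ell(c):
    e=cv2.fitEllipse(cv2.convexHull(c)); return np.array(e[0]),np.round(e[1],1)
E
python3 - <<'E'
from meas import *
ims={n:load(n) for n in("w1","w2")}
S={}
for n,seed in(("w1",dict(case=(405,143),jar=(407,147))),("w2",dict(case=(353,210),jar=(353,221),box=(274,70),pot=(407,76),loupe=(338,92)))):
    im,p=ims[n];H,s,v=hsv(im)
    c=big(s<90,seed["case"],95); print(n,"case",rect(p,c,.004))
    cj=big(v<60,seed["jar"],26); e=ell(cj); print("jar",e,plane(p,e[0],.052).round(4)); S[n]=e[0]
    if n=="w2":
        m=(H>105)&(H<128)&(s>120)
        t=v[60:75,265:285]; print("blue v",t.mean(),np.percentile(v[m&(np.indices(v.shape)[0]<110)],[5,25,50,75,95]))
        c=big(m&(v>0.8*t.mean()),seed["box"],45);print("box",rect(p,c,.034))
        c=big((s<60)&(v>150),seed["pot"],24);e=ell(c);print("pot",e,plane(p,e[0],.038).round(4))
        c=big((s<60)&(v>120),seed["loupe"],22);print("loupe",rect(p,c,.016))
print("jar tri",tri([(ims[n][1],S[n]) for n in S]))
E
```

```text
w1 case [489.1 -78.9  86.4 207.4   8.4]
jar (array([406.7159729 , 147.24801636]), array([35.7, 37.6])) [[ 0.4901 -0.0687  0.052 ]]
w2 case [489.1 -77.3  86.9 203.4   8.5]
jar (array([352.62033081, 220.91362   ]), array([33.1, 33.5])) [[ 0.4915 -0.0701  0.052 ]]
blue v 109.08 [ 90. 108. 110. 122. 184.]
box [674.9  28.6  43.6  48.6  19.6]
pot (array([407.90258789,  77.53669739]), array([32.7, 35.7])) [[ 0.6685 -0.1311  0.038 ]]
loupe [653.3 -49.1  34.1  22.   74.4]
jar tri (array([ 0.4892413 , -0.07072863,  0.04604198]), np.float64(0.00022133271502460338))
```

```bash
python3 -c "
from h import *
print(ctrl.get_obs()['q'],delta([0.56,-0.08,0.25],np.radians(8.4)))"
```

```text
[-2.50629712e-01  1.14970657e-01  1.60035662e+00  1.11104962e-05
  1.42728507e+00  1.32148343e+00] (array([0.0012, 0.0585, 0.0211]), array([5.0000e-04, 1.0000e-03, 1.4229e+00]))
```

Scaled: 0.058 m is 2.9, 0.02 m is 1.

>>> {"fn": "jog_arm", "kwargs": {
  "ticks": [
    [[0, 2.9, 1, 0, 0, -0.18, 1], [0, 2.9, 1, 0, 0, -0.36, 1], [0, 2.9, 1, 0, 0, -0.54, 1], [0, 2.9, 1, 0, 0, -0.72, 1], [0, 2.9, 1, 0, 0, -0.9, 1], [0, 2.9, 1, 0, 0, -1.08, 1], [0, 2.9, 1, 0, 0, -1.26, 1], [0, 2.9, 1, 0, 0, -1.44, 1], [0, 2.9, 1, 0, 0, -1.6, 1], [0, 2.9, 1, 0, 0, -1.719, 1]]
  ]
}}

```text
time_s: 3.38
eef_pos: [0.559, -0.0784, 0.2521]
eef_rot: [0.0, 0.651, 0.759, 0.0]
wrist_force: [0.4, -0.2, 0.4]
opening: 0.999
grasp_force: 0.0
```

>>> {"fn": "jog_arm", "kwargs": {
  "ticks": [
    [[0, 0, 0, 0, 0, 0, 1]]
  ],
  "quiet": true
}}

```text
ok
```

```bash
python3 shot.py w3
python3 - <<'E'
from meas import *
im,p=load("w3")
for n,X in dict(box=[.675,.0286,.034],pot=[.6685,-.131,.038],jar=[.4905,-.07,.052],case=[.489,-.078,.004],loupe=[.653,-.049,.016]).items(): print(n,proj(p,X).round(0))
E
```

```text
box [[428.  97.]]
pot [[393. 224.]]
jar [[259. 159.]]
case [[264. 159.]]
loupe [[391. 157.]]
```

View pics/w3.png

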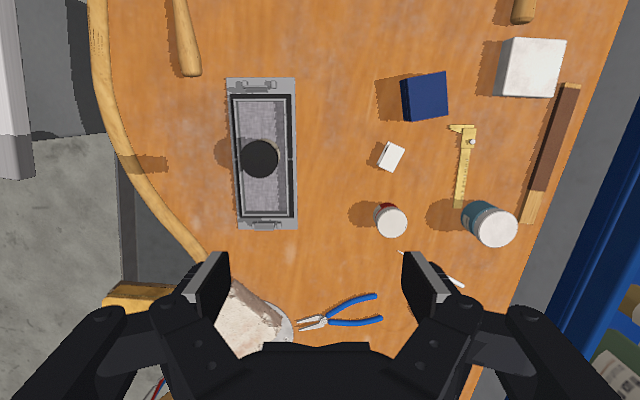

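The picture shows the jar lid at (259,159), case (264,155), box top (426,95), loupe (391,157) and pot lid (392,222). All are close to where they were predicted.

```bash
python3 - <<'E'
from meas import *
D={n:load(n) for n in("w1","w2","w3")}
sd=dict(w1=dict(jar=(407,147)),w2=dict(jar=(353,221),box=(274,70),pot=(407,76)),w3=dict(jar=(259,159),box=(428,95),pot=(392,222)))
U={}
for n in D:
    im,p=D[n];H,s,v=hsv(im)
    for k,c0 in sd[n].items():
        if k=="jar": c=big(v<60,c0,26); u=ell(c)[0]
        if k=="pot": c=big((s<60)&(v>150),c0,24); u=ell(c)[0]; print(n,ell(c))
        if k=="box":
            m=(H>100)&(H<130)&(s>100); t=np.median(v[c0[1]-8:c0[1]+8,c0[0]-8:c0[0]+8])
            c=big(m&(abs(v-t)<15),c0,45); u=np.array(cv2.minAreaRect(c)[0]); print(n,t,rect(p,c,.034), rect(p,big(m,c0,45),.034))
        U.setdefault(k,[]).append((p,u))
for k in U: print(k,[x.round(4) for x in tri(U[k])] if 1 else 0, [plane(p,u,dict(jar=.052,pot=.038,box=.034)[k])[0].round(4) for p,u in U[k]])
im,p=D["w3"];H,s,v=hsv(im)
print("case",rect(p,big(s<90,(264,155),88),.004))
# tray seal: dark rectangle outline at z .009
c=big((v<75),(264,155),80);print("dark",rect(p,c,.009),rect(p,c,.018))
P,Q=pose();print(P)
E
```

```text
w2 110.0 [674.9  28.8  43.6  48.4  19.2] [674.   28.1  45.8  49.2  19.2]
w2 (array([407.90258789,  77.53669739]), array([32.7, 35.7]))
w3 116.0 [674.8  29.2  43.4  48.8  19. ] [670.5  27.8  52.6  48.7  18.9]
w3 (array([392.07971191, 223.20484924]), array([27.9, 30.5]))
jar [array([ 0.489 , -0.0707,  0.0457]), np.float64(0.0004)] [array([ 0.4901, -0.0687,  0.052 ]), array([ 0.4915, -0.0701,  0.052 ]), array([ 0.4898, -0.0692,  0.052 ])]
box [array([0.6758, 0.0294, 0.0316]), np.float64(0.0006)] [array([0.6754, 0.0285, 0.034 ]), array([0.675 , 0.0298, 0.034 ])]
pot [array([ 0.669 , -0.1322,  0.0336]), np.float64(0.0002)] [array([ 0.6685, -0.1311,  0.038 ]), array([ 0.6675, -0.1303,  0.038 ])]
case [488.9 -78.1  86.1 204.7   8.6]
dark [482.4 -77.8  49.9  49.    8.5] [483.9 -76.   48.7  47.8   8.5]
[ 0.55931952 -0.07858418  0.25191504]
```

```bash
cat >> h.py <<'E'
C=np.array([.489,-.078]); CY=np.radians(8.5)
def loc(x,y,z): c,s=np.cos(CY),np.sin(CY); return np.array([C[0]+c*x-s*y,C[1]+s*x+c*y,z])
def inloc(P): c,s=np.cos(CY),np.sin(CY); d=np.array(P)[:2]-C; return np.array([c*d[0]+s*d[1],-s*d[0]+c*d[1]]).round(4)
E
python3 -c "
from h import *
print(delta([.4903,-.0693,.08],CY),delta([.4903,-.0693,.026],CY)[0])"
```

```text
(array([ 0.0193, -0.0671,  0.1719]), array([ 0.0007,  0.0004, -0.0024])) [ 0.0193 -0.0671  0.2259]
```

>>> {"fn": "jog_arm", "kwargs": {
  "ticks": [
    [[0.965, -3.355, 6, 0, 0, 0, 1], [0.965, -3.355, 6, 0, 0, 0, 1], [0.965, -3.355, 8, 0, 0, 0, 1], [0.965, -3.355, 10, 0, 0, 0, 1], [0.965, -3.355, 11.3, 0, 0, 0, 1], [0.965, -3.355, 11.3, 0, 0, 0, 1], [0.965, -3.355, 11.3, 0, 0, 0, 0], [0.965, -3.355, 11.3, 0, 0, 0, 0], [0.965, -3.355, 11.3, 0, 0, 0, 0], [0.965, -3.355, 11.3, 0, 0, 0, 0]]
  ]
}}

```text
time_s: 4.8
eef_pos: [0.4919, -0.0702, 0.0271]
eef_rot: [0.001, 0.653, 0.757, 0.0]
wrist_force: [-2.4, 1.2, 8.6]
opening: 0.485
grasp_force: 59.9
```

```bash
python3 shot.py w4;python3 -c "
from h import *
print(pose()[0],inloc(pose()[0]),delta(loc(0,.003,.026),CY))"
```

```text
[ 0.49192911 -0.07024912  0.02713405] [0.004  0.0072] (array([-0.0042, -0.004 ,  0.0011]), array([ 0.0025,  0.0015, -0.0005]))
```

View pics/w4.png

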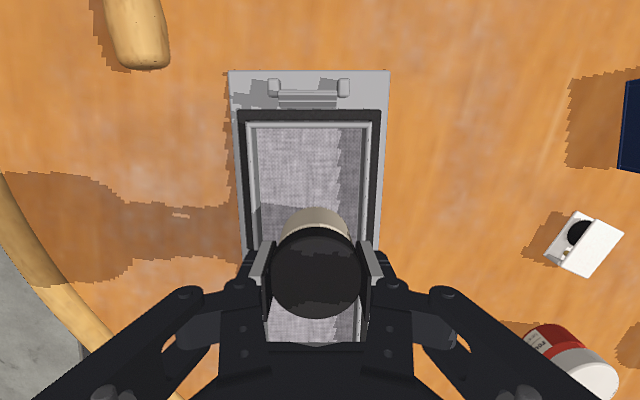

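The jar's lid is held at (315,275) and sits straight between the pads. The slab's +y edge runs from (229,71) to (390,70), and the tray wall's +y end is near row 120.

```bash
python3 - <<'E'
from meas import *
im,p=load("w4")
X=plane(p,[(229,71),(390,70)],.004); print([inloc(x) for x in X],"expect -+43,102")
X=plane(p,[(247,122),(372,121)],.018); print([inloc(x) for x in X],"tray wall top ~ -+30.5,74.5")
X=plane(p,[(237,110),(383,109)],.009); print([inloc(x) for x in X],"seal outer")
E
```

```text
[array([-0.0414,  0.1017]), array([0.0426, 0.1023])] expect -+43,102
[array([-0.0306,  0.0765]), array([0.032, 0.077])] tray wall top ~ -+30.5,74.5
[array([-0.0374,  0.0822]), array([0.0391, 0.0828])] seal outer
```

Scaled: -0.0047 m is -0.235, -0.004 m is -0.2.

>>> {"fn": "jog_arm", "kwargs": {
  "ticks": [
    [[0, 0, -0.2, 0, 0, 0, 0], [-0.235, -0.19, -0.2, 0, 0, 0, 0], [-0.235, -0.19, -0.2, 0, 0, 0, 0], [-0.235, -0.19, 0, 0, 0, 0, 0], [-0.235, -0.19, 0, 0, 0, 0, 0], [-0.235, -0.19, 0, 0, 0, 0, 1], [-0.235, -0.19, 0, 0, 0, 0, 1], [-0.235, -0.19, -2.5, 0, 0, 0, 1], [-0.235, -0.19, -5, 0, 0, 0, 1]]
  ]
}}

```text
time_s: 5.98
eef_pos: [0.4867, -0.0747, 0.1253]
eef_rot: [-0.001, 0.653, 0.757, -0.0]
wrist_force: [0.6, -0.9, 0.2]
opening: 1.002
grasp_force: 0.0
```

```bash
python3 -c "
from h import *
print(inloc(pose()[0]),delta([.668,-.131,.07],CY),delta([.668,-.131,.012],CY)[0])"
```

```text
[-0.0018  0.0036] (array([-0.0825,  0.1711,  0.0548]), array([-0.0024, -0.0015, -0.0004])) [-0.0826  0.1713  0.1128]
```

>>> {"fn": "jog_arm", "kwargs": {
  "ticks": [
    [[-4.125, 8.55, 0, 0, 0, 0, 1], [-4.125, 8.55, 0, 0, 0, 0, 1], [-4.125, 8.55, 1, 0, 0, 0, 1], [-4.125, 8.55, 2.5, 0, 0, 0, 1], [-4.125, 8.55, 4.5, 0, 0, 0, 1], [-4.125, 8.55, 5.3, 0, 0, 0, 1], [-4.125, 8.55, 5.3, 0, 0, 0, 1], [-4.125, 8.55, 5.3, 0, 0, 0, 0], [-4.125, 8.55, 5.3, 0, 0, 0, 0], [-4.125, 8.55, 5.3, 0, 0, 0, 0]]
  ]
}}

```text
time_s: 7.22
eef_pos: [0.6702, -0.1319, 0.0216]
eef_rot: [0.002, 0.653, 0.757, 0.001]
wrist_force: [-0.5, -0.3, -1.1]
opening: 0.432
grasp_force: 60.1
```

>>> {"fn": "jog_arm", "kwargs": {
  "ticks": [
    [[0, 0, 0, 0, 0, 0, 0]]
  ]
}}

```text
time_s: 7.35
eef_pos: [0.6702, -0.132, 0.0216]
eef_rot: [0.002, 0.653, 0.757, 0.001]
wrist_force: [-0.5, -0.1, 5.8]
opening: 0.432
grasp_force: 60.7
```

```bash
python3 shot.py w5; python3 -c "
from h import *
from meas import *
im,p=load('w5');H,s,v=hsv(im)
print(proj(p,[.668,-.131,.038]))
c=big((s<60)&(v>150),proj(p,[.668,-.131,.038])[0],55);e=ell(c);print(e,plane(p,e[0],.038),pose()[0])"
```

```text
[[311.8001142  268.92218502]]
(array([315.69470215, 267.17572021]), array([72.8, 79.4])) [[ 0.66972674 -0.12977296  0.038     ]] [ 0.67026611 -0.131966    0.02158997]
```

```bash
python3 -c "
from h import *
print(delta(loc(0.0005,.048,.0256),CY))"
```

```text
(array([ 0.1281, -0.1708, -0.0047]), array([ 0.0029,  0.0018, -0.0003]))
```

>>> {"fn": "jog_arm", "kwargs": {
  "ticks": [
    [[0, 0, -2.5, 0, 0, 0, 0], [1.5, -2, -4, 0, 0, 0, 0], [6.4, -8.55, -4, 0, 0, 0, 0], [6.4, -8.55, -4, 0, 0, 0, 0], [6.4, -8.55, -4, 0, 0, 0, 0], [6.4, -8.55, -4, 0, 0, 0, 0], [6.4, -8.55, -2, 0, 0, 0, 0], [6.4, -8.55, -1.5, 0, 0, 0, 0], [6.4, -8.55, -1.5, 0, 0, 0, 0]]
  ]
}}

```text
time_s: 8.52
eef_pos: [0.4809, -0.0302, 0.049]
eef_rot: [-0.001, 0.653, 0.757, -0.0]
wrist_force: [0.8, 0.2, -1.4]
opening: 0.429
grasp_force: 61.0
```

```bash
python3 shot.py w6; python3 -c "
from h import *
print(pose()[0],inloc(pose()[0]),delta(loc(0.0005,.048,.0256),CY))"
```

```text
[ 0.48155933 -0.0303827   0.04970649] [-0.0003  0.0482] (array([-0.0002,  0.0008,  0.0241]), array([ 0.0002,  0.0001, -0.0006]))
```

View pics/w6.png

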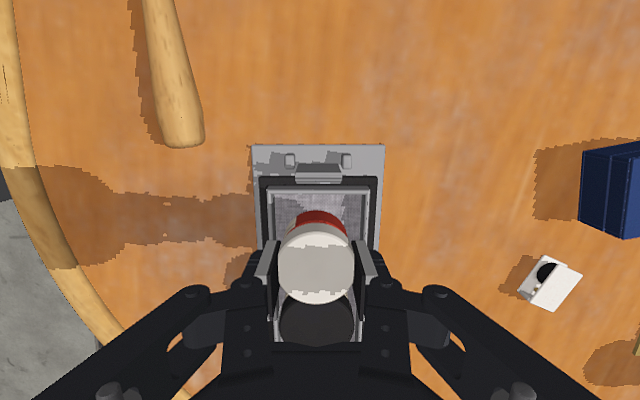

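The pot is held over the tray's +y end with its lid at (316,267), and the jar's lid is visible below it at (318,320), with no overlap. I'll lower it.

Scaled: 0.0245 m is 1.225, 0.02 m is 1.

>>> {"fn": "jog_arm", "kwargs": {
  "ticks": [
    [[0, 0.04, 0.6, 0, 0, 0, 0], [0, 0.04, 1, 0, 0, 0, 0], [0, 0.04, 1.225, 0, 0, 0, 0], [0, 0.04, 1.225, 0, 0, 0, 0]]
  ]
}}

```text
time_s: 9.07
eef_pos: [0.4815, -0.0299, 0.0255]
eef_rot: [-0.0, 0.653, 0.758, -0.0]
wrist_force: [-5.8, -0.0, 11.3]
opening: 0.433
grasp_force: 62.1
```

>>> {"fn": "jog_arm", "kwargs": {
  "ticks": [
    [[0, 0, 0, 0, 0, 0, 1], [0, 0, 0, 0, 0, 0, 1], [0, 0, -2.5, 0, 0, 0, 1], [0, 0, -5, 0, 0, 0, 1], [0, 0, -5, 0, 0, 0, 1]]
  ]
}}

```text
time_s: 9.7
eef_pos: [0.4849, -0.0309, 0.1289]
eef_rot: [0.004, 0.653, 0.757, 0.002]
wrist_force: [-0.6, -0.7, 0.3]
opening: 0.999
grasp_force: 0.0
```

```bash
python3 -c "
from h import *
print(pose()[0],inloc(pose()[0]),delta([.675,.029,.08],np.radians(-71)),delta([.675,.029,.0175],np.radians(-71)))"
```

```text
[ 0.4849426  -0.03086373  0.12887502] [0.003  0.0472] (array([0.0314, 0.1964, 0.0503]), array([ 0.0093, -0.0023,  1.3873])) (array([0.0316, 0.1959, 0.1128]), array([ 0.0093, -0.0023,  1.3873]))
```

>>> {"fn": "jog_arm", "kwargs": {
  "ticks": [
    [[1.6, 9.8, 0, 0, 0, 0.18, 1], [1.6, 9.8, 1, 0, 0, 0.36, 1], [1.6, 9.8, 1.5, 0, 0, 0.54, 1], [1.6, 9.8, 2.25, 0, 0, 0.72, 1], [1.6, 9.8, 2.5, 0, 0, 0.9, 1], [1.6, 9.8, 2.5, 0, 0, 1.08, 1], [1.6, 9.8, 2.5, 0, 0, 1.26, 1], [1.6, 9.8, 2.5, 0, 0, 1.387, 1], [1.6, 9.8, 2.5, 0, 0, 1.387, 1]]
  ],
  "quiet": true
}}

```text
ok
```

```bash
python3 -c "
from h import *
a=np.radians(-71);print(pose()[0],delta([.675,.029,.08],a),delta([.675,.029,.019],a)[0])"
```

```text
[0.66991152 0.03076643 0.07304012] (array([ 0.0042,  0.0033, -0.007 ]), array([-0.001 ,  0.002 ,  0.0013])) [0.0043 0.0034 0.054 ]
```

>>> {"fn": "jog_arm", "kwargs": {
  "ticks": [
    [[0.215, 0.165, 1, 0, 0, 0, 1], [0.215, 0.165, 2.25, 0, 0, 0, 1], [0.215, 0.165, 2.775, 0, 0, 0, 1], [0.215, 0.165, 2.775, 0, 0, 0, 1], [0.215, 0.165, 2.775, 0, 0, 0, 0], [0.215, 0.165, 2.775, 0, 0, 0, 0], [0.215, 0.165, 2.775, 0, 0, 0, 0], [0.215, 0.165, 2.775, 0, 0, 0, 0]]
  ]
}}

```text
time_s: 11.82
eef_pos: [0.6771, 0.0288, 0.0208]
eef_rot: [0.0, 0.986, 0.165, 0.001]
wrist_force: [-0.1, 0.0, 5.9]
opening: 0.57
grasp_force: 63.6
```

```bash
python3 shot.py w7; python3 -c "
from h import *
from meas import *
print(pose()[0],delta(loc(0.0005,-.046,.1),CY))
im,p=load('w7');H,s,v=hsv(im);c0=tuple(proj(p,[.675,.029,.034])[0].astype(int));print(c0)
m=(H>100)&(H<130)&(s>100);t=np.median(v[c0[1]-8:c0[1]+8,c0[0]-8:c0[0]+8]);c=big(m&(abs(v-t)<15),c0,110);print(rect(p,c,.034))"
```

```text
[0.6771602  0.02883251 0.02085352] (array([-0.2204,  0.0851, -0.0796]), array([ 2.7000e-03, -1.3000e-03, -1.3873e+00]))
(np.int64(314), np.int64(269))
[676.5  29.   44.3  48.8  19.1]
```

View pics/w7.png

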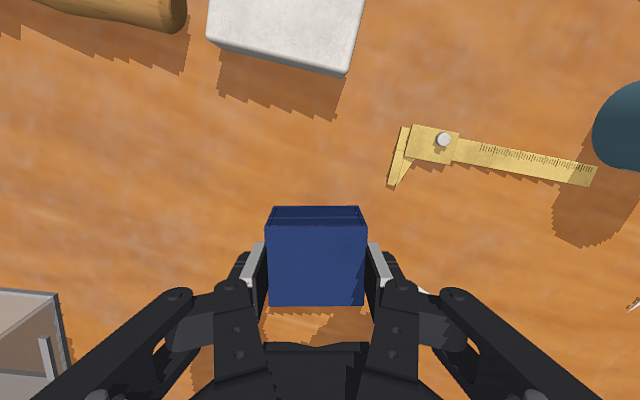

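The box is held square, with its top face centred at (315,266), level with the pads. Next I'll carry it over the −y end of the tray.

Scaled: -0.22 m is -11, -0.09 m is -4.5.

>>> {"fn": "jog_arm", "kwargs": {
  "ticks": [
    [[0, 0, -3, 0, 0, 0, 0], [-1, 0, -4.5, 0, 0, -0.1, 0], [-11, 4.25, -4.5, 0, 0, -0.28, 0], [-11, 4.25, -4.5, 0, 0, -0.46, 0], [-11, 4.25, -4.5, 0, 0, -0.64, 0], [-11, 4.25, -4.5, 0, 0, -0.82, 0], [-11, 4.25, -4.5, 0, 0, -1, 0], [-11, 4.25, -4.5, 0, 0, -1.18, 0], [-11, 4.25, -4, 0, 0, -1.35, 0], [-11, 4.25, -3, 0, 0, -1.387, 0]]
  ]
}}

```text
time_s: 13.12
eef_pos: [0.4962, -0.1234, 0.0798]
eef_rot: [0.001, 0.652, 0.758, 0.0]
wrist_force: [-0.6, -0.5, -0.5]
opening: 0.563
grasp_force: 63.0
```

>>> {"fn": "jog_arm", "kwargs": {
  "ticks": [
    [[0, 0, 0, 0, 0, 0, 0], [0, 0, 0, 0, 0, 0, 0]]
  ],
  "quiet": true
}}

```text
ok
```

```bash
python3 -c "
from h import *
print(pose()[0],inloc(pose()[0]),delta(loc(0.0005,-.046,.0248),CY))"
```

```text
[ 0.49581118 -0.12314771  0.07975522] [ 0.0001 -0.0457] (array([-0.0003,  0.0004,  0.055 ]), array([ 0.0002,  0.0002, -0.0011]))
```

```bash
python3 shot.py w8; python3 - <<'E'
from meas import *
im,p=load('w8');H,s,v=hsv(im)
c0=proj(p,loc(0,.0035,.052))[0];print(c0)
c=big(v<60,c0,45);e=ell(c);print(e,inloc(plane(p,e[0],.052)[0]))
c0=proj(p,loc(0,.049,.042))[0]
c=big((s<60)&(v>150),c0,40);e=ell(c);print(c0,e,inloc(plane(p,e[0],.042)[0]))
E
```

```text
[315.9578644  156.25210213]
(array([313.98162842, 155.92869568]), array([73.8, 74.7])) [-0.0011  0.0037]
[316.01031053  73.83151492] (array([315.29595947,  73.24061584]), array([70. , 79.1])) [-0.0004  0.0493]
```

View pics/w8.png

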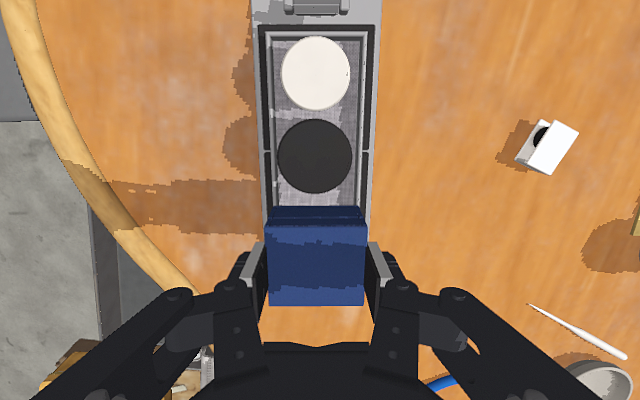

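Both are where they should be: pot lid at (315,73), jar lid at (314,156). The box hangs at (315,265), clear of the jar, so I'll lower it.

Scaled: 0.055 m is 2.75, 0.051 m is 2.55.

>>> {"fn": "jog_arm", "kwargs": {
  "ticks": [
    [[0, 0, 1.5, 0, 0, 0, 0], [0, 0, 2.25, 0, 0, 0, 0], [0, 0, 2.55, 0, 0, 0, 0], [0, 0, 2.75, 0, 0, 0, 0], [0, 0, 2.75, 0, 0, 0, 0]]
  ]
}}

```text
time_s: 14.05
eef_pos: [0.4963, -0.1234, 0.025]
eef_rot: [0.001, 0.653, 0.757, 0.0]
wrist_force: [0.7, 0.7, -0.5]
opening: 0.562
grasp_force: 63.0
```

```bash
python3 -c "
from h import *
print(inloc(pose()[0]))"
```

```text
[ 0.0005 -0.046 ]
```

Scaled: -0.1 m is -5, -0.05 m is -2.5.

>>> {"fn": "jog_arm", "kwargs": {
  "ticks": [
    [[0, 0, 0.075, 0, 0, 0, 0], [0, 0, 0.075, 0, 0, 0, 1], [0, 0, 0.075, 0, 0, 0, 1], [0, 0, -2.5, 0, 0, 0, 1], [0, 0, -5, 0, 0, 0, 1]]
  ]
}}

```text
time_s: 14.68
eef_pos: [0.495, -0.1228, 0.1248]
eef_rot: [-0.001, 0.653, 0.757, -0.0]
wrist_force: [0.5, 0.4, -0.0]
opening: 0.999
grasp_force: 0.0
```

```bash
python3 -c "
from h import *
print(delta([.53,.16,.27],CY))"
```

```text
(array([ 0.2747,  0.076 , -0.145 ]), array([-0.0015, -0.0011, -0.0005]))
```

Scaled: -0.145 m is -7.25, -0.05 m is -2.5.

>>> {"fn": "jog_arm", "kwargs": {
  "ticks": [
    [[1.5, 0.5, -2.5, 0, 0, 0, 1], [1.5, 0.5, -5.5, 0, 0, 0, 1], [1.5, 0.5, -7.25, 0, 0, 0, 1], [1.5, 0.5, -7.25, 0, 0, 0, 1]]
  ],
  "quiet": true
}}

```text
ok
```

```bash
python3 shot.py w9
```

>>> {"fn": "jog_arm", "kwargs": {
  "ticks": [
    [[3, 1, 0, 0, 0, 0, 1], [6, 2, 0, 0, 0, 0, 1], [12.25, 3.3, 0, 0, 0, 0, 1], [12.25, 3.3, 0, 0, 0, 0, 1], [12.25, 3.3, 0, 0, 0, 0, 1], [12.25, 3.3, 0, 0, 0, 0, 1]]
  ]
}}

```text
time_s: 15.98
eef_pos: [0.5294, 0.1601, 0.2675]
eef_rot: [-0.001, 0.652, 0.758, -0.001]
wrist_force: [-0.4, 0.0, -0.2]
opening: 1.0
grasp_force: 0.0
```

```bash
python3 shot.py w10
python3 -c "
import cv2,numpy as np
a=cv2.imread('pics/w9.png')[60:330,150:450];b=cv2.imread('pics/w10.png')
c=np.zeros((400,760,3),np.uint8);c[:270,:300]=a;c[:,300:]=b[:,60:520];cv2.imwrite('pics/c1.png',c)"
```

```text
(no output)
```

View pics/c1.png

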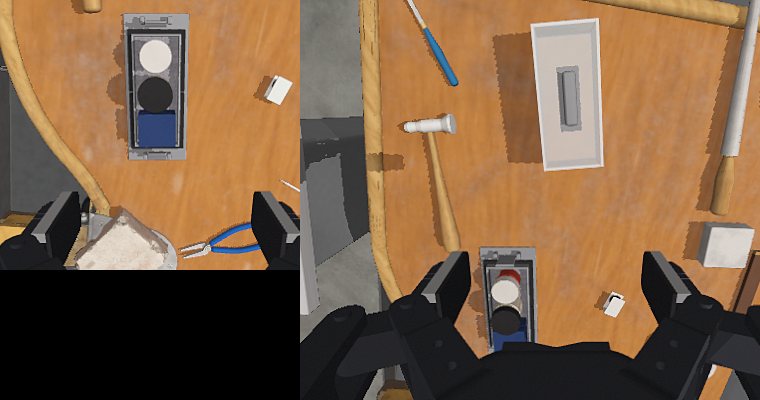

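The left half shows the packed tray: pot (155,56), jar (155,95) and box (157,130) sit in line inside the walls. The right half shows the cover with its top spanning (531,22)–(603,168) and the grip bar at (569,98).

```bash
python3 - <<'E'
from meas import *
T=[]
for n,c0,r in(("w10",(330,95),95),("w2",(115,190),90),("w1",(150,108),90)):
    im,p=load(n);H,s,v=hsv(im)
    c=big(s<80,c0,r); print(n,"sil",rect(p,c,.056),cv2.contourArea(c))
    if n=="w10": print(v[98,290:372:3],s[98,290:372:3]); print(v[50:150:4,330])
E
```

```text
w10 sil [530.4 247.   73.7 161.8  13.1] 9425.5
[137 132 119 212 200 201 202 201 201 209 111  75 153 153 155 152 152 206
 205 204 205 182 185 225 189 186 191 199] [151 147 201   6  22  23  23  22  22  23   2   7   3   3   3   3   2  27
  27  28  27   4  21  11 166 147 156 156]
[204 204 204 204 158 160 157 157 154 154 155 153 153 152 153 151 151 151
 153 127 154 204 204 205 205]
w2 sil [533.3 233.8  74.6 189.   13.1] 7922.0
w1 sil [531.9 239.1  74.6 178.1  13. ] 9561.5
```

```bash
python3 - <<'E'
from meas import *
U=[]
for n in("w10","w2","w1"):
    im,p=load(n);H,s,v=hsv(im);c0=proj(p,[.5304,.247,.081])[0]
    c=big((s<12)&(v>100)&(v<170),c0,40 if n!="w10" else 48); r=cv2.minAreaRect(c);U.append((p,r[0])); print(n,c0.round(),r,rect(p,c,.081))
print(tri(U),tri(U[:2]),tri([U[0],U[2]]))
E
```

```text
w10 [330.  99.] ((329.2325439453125, 98.12189483642578), (63.98594284057617, 20.81262969970703), 86.05481719970703) [529.8 246.4  21.6  64.6  13. ]
w2 [ 91. 199.] ((100.0189208984375, 194.99545288085938), (17.969717025756836, 60.17132568359375), 76.50426483154297) [535.7 235.6  21.   77.8  12.9]
w1 [129. 112.] ((137.8899383544922, 112.48554992675781), (21.21311378479004, 63.04149627685547), 75.67728424072266) [529.7 237.5  21.5  72.3  13.3]
(array([0.53021507, 0.24812475, 0.06363825]), np.float64(0.0007560516006908751)) (array([0.53059599, 0.24811639, 0.06421857]), np.float64(0.0002446679418364092)) (array([0.52998003, 0.24801419, 0.06317584]), np.float64(0.0004303279020349115))
```

```bash
python3 - <<'E'
from meas import *
im,p=load("w9");H,s,v=hsv(im)
c0=proj(p,loc(0,0,.01))[0]; print(c0)
c=big((s<90)|((H>100)&(H<130)),c0,88);print("case",rect(p,c,.004))
print(delta([.5302,.2468,.09],np.radians(13.1)),delta([.5302,.2468,.0605],np.radians(13.1))[0],pose()[0])
E
```

```text
[306.38497875 152.67234058]
case [488.5 -76.8  85.9 202.5   8.5]
(array([0.0866, 0.0138, 0.1778]), array([-0.0024,  0.0003, -0.081 ])) [0.0866 0.0138 0.2073] [0.52973047 0.15929858 0.26788416]
```

The rows are not in the units I measure in: shifts go in units of 20 mm. I convert before sending: 0.17 m is 8.5, 0.13 m is 6.5.

```bash
sed -i 's/^C=.*;/C=np.array([.489,-.0777]);/' h.py
```

>>> {"fn": "jog_arm", "kwargs": {
  "ticks": [
    [[4.33, 0.69, 2, 0, 0, -0.081, 1], [4.33, 0.69, 4, 0, 0, -0.081, 1], [4.33, 0.69, 6.5, 0, 0, -0.081, 1], [4.33, 0.69, 8.5, 0, 0, -0.081, 1], [4.33, 0.69, 8.5, 0, 0, -0.081, 1], [4.33, 0.69, 8.5, 0, 0, -0.081, 1]]
  ]
}}

```text
time_s: 16.77
eef_pos: [0.5325, 0.2469, 0.1008]
eef_rot: [0.001, 0.622, 0.783, 0.001]
wrist_force: [0.2, 0.9, 1.1]
opening: 1.004
grasp_force: 0.0
```

```bash
python3 -c "
from h import *
print(delta([.5302,.2468,.061],np.radians(13.1)),pose()[0])"
```

```text
(array([ 0.0005, -0.0024,  0.0398]), array([ 0.0019,  0.0001, -0.0015])) [0.53254794 0.24687618 0.10084224]
```

Scaled: 0.039 m is 1.95, 0.034 m is 1.7.

>>> {"fn": "jog_arm", "kwargs": {
  "ticks": [
    [[0.025, -0.1, 1, 0, 0, 0, 1], [0.025, -0.1, 1.7, 0, 0, 0, 1], [0.025, -0.1, 1.95, 0, 0, 0, 1], [0.025, -0.1, 1.95, 0, 0, 0, 1], [0.025, -0.1, 1.95, 0, 0, 0, 0], [0.025, -0.1, 1.95, 0, 0, 0, 0], [0.025, -0.1, 1.95, 0, 0, 0, 0], [0.025, -0.1, 1.95, 0, 0, 0, 0], [0.025, -0.1, 1.95, 0, 0, 0, 0]]
  ]
}}

```text
time_s: 17.9
eef_pos: [0.529, 0.2479, 0.0603]
eef_rot: [-0.0, 0.622, 0.783, -0.0]
wrist_force: [-0.2, -0.9, 0.6]
opening: 0.147
grasp_force: 60.9
```

```bash
python3 shot.py w11; python3 - <<'E'
from meas import *
print(pose()[0],delta(loc(0,0,.13),CY))
im,p=load("w11");H,s,v=hsv(im)
c0=proj(p,[.5302,.2468,.056])[0];print(c0)
# far (+y) top edge of the cover: along column through centre
a=np.radians(13.1);ex=np.array([np.cos(a),np.sin(a)]);ey=np.array([-np.sin(a),np.cos(a)])
c=big(s<80,c0-[0,70],150);X=plane(p,c.reshape(-1,2),.056)[:,:2]-pose()[0][:2]
print("x",(X@ex).min(),(X@ex).max(),"y max",(X@ey).max(), c.reshape(-1,2).min(0),c.reshape(-1,2).max(0))
E
```

```text
[0.52903181 0.24785575 0.06026102] (array([-0.308 , -0.1129, -0.0697]), array([-0.0001,  0.    ,  0.0807]))
[317.53771322 253.61161641]
x -0.05927335453655494 0.06002534755159231 y max 0.08274022980326003 [214  93] [419 332]
```

```bash
python3 - <<'E'
from meas import *
im,p=load("w11");H,s,v=hsv(im);V=p["view"];print(-V[:3,:3].T@V[:3,3])
P=pose()[0][:2];a=np.radians(13.1);ex=np.array([np.cos(a),np.sin(a)]);ey=np.array([-np.sin(a),np.cos(a)])
for u in (235,250,265,316,366,380,395):
    col=(s[:,u]<80); r=np.argmax(col[60:])+60; X=plane(p,(u,r),.056)[0,:2]-P; print(u,r,(X@ex).round(4),(X@ey).round(4),v[r-2:r+10,u])
r=150
for r in(130,160,190):
    cs=np.where(s[r,150:480]<80)[0]+150; X=plane(p,[(cs[0],r),(cs[-1],r)],.056)[:,:2]-P;print(r,cs[0],cs[-1],(X@ex).round(4),(X@ey).round(4))
E
```

```text
[0.51170831 0.32156742 0.20306983]
235 283 -0.0465 -0.0202 [138  83  29  27  27  30  28  30  28  31  29  28]
250 101 -0.0315 0.0791 [128 144 199 203 205 204 205 204 200 192 194 194]
265 100 -0.0244 0.0796 [138 133 151 205 215 215 214 215 213 202 189 186]
316 93 -0.0001 0.0827 [187 181 133 160 152 153 145 104 102 143 205 215]
366 101 0.0236 0.0792 [185 187 202 214 217 214 214 213 203 197 201 201]
380 101 0.0303 0.0792 [186 190 200 188 195 193 194 194 186 180 180 180]
395 285 0.0456 -0.0213 [62 27 26 28 29 30 29 29 30 28 29 28]
130 242 391 [-0.0363  0.0365] [0.0656 0.0658]
160 244 388 [-0.0363  0.0361] [0.0509 0.051 ]
190 246 386 [-0.0363  0.0363] [0.0352 0.0354]
```

```bash
python3 -c "
from h import *
print(delta(loc(0,.0013,.14),CY))"
```

```text
(array([-0.3067, -0.1128, -0.0797]), array([-0.0001,  0.    ,  0.0807]))
```

>>> {"fn": "jog_arm", "kwargs": {
  "ticks": [
    [[0, 0, -1.5, 0, 0, 0, 0], [0, 0, -3, 0, 0, 0.02, 0], [-2.5, -1, -4, 0, 0, 0.05, 0], [-5.5, -2, -4, 0, 0, 0.081, 0], [-15.35, -5.65, -4, 0, 0, 0.081, 0], [-15.35, -5.65, -4, 0, 0, 0.081, 0], [-15.35, -5.65, -4, 0, 0, 0.081, 0], [-15.35, -5.65, -4, 0, 0, 0.081, 0], [-15.35, -5.65, -4, 0, 0, 0.081, 0], [-15.35, -5.65, -4, 0, 0, 0.081, 0]]
  ]
}}

```text
time_s: 19.2
eef_pos: [0.4886, -0.0761, 0.1401]
eef_rot: [-0.0, 0.653, 0.757, 0.0]
wrist_force: [0.7, 0.6, -0.6]
opening: 0.151
grasp_force: 60.8
```

>>> {"fn": "jog_arm", "kwargs": {
  "ticks": [
    [[0, 0, 0, 0, 0, 0, 0], [0, 0, 0, 0, 0, 0, 0]]
  ]
}}

```text
time_s: 19.45
eef_pos: [0.4888, -0.0758, 0.1402]
eef_rot: [-0.0, 0.652, 0.758, 0.0]
wrist_force: [0.3, -0.2, -0.4]
opening: 0.151
grasp_force: 60.8
```

```bash
python3 -c "
from h import *
print(pose()[0],inloc(pose()[0]),delta(loc(0,.0013,.078),CY))"; python3 shot.py w12; python3 - <<'E'
from meas import *
im,p=load("w12");H,s,v=hsv(im)
for X in ([-.043,.102,.004],[.043,.102,.004]): print(proj(p,loc(*X)).round(1))
P0=proj(p,loc(0,.1,.004))[0];print(P0)
for u in (270,285,340,355):
    r=np.argmax(s[:,u]<80); print(u,r,inloc(plane(p,(u,r),.004)[0]))
for r in range(int(P0[1])+4,int(P0[1])+24,6):
    cs=np.where(s[r,200:430]<80)[0]+200; print(r,cs[0],cs[-1],[inloc(x) for x in plane(p,[(cs[0],r),(cs[-1],r)],.004)])
E
```

```text
[ 0.48879678 -0.07577303  0.14022102] [0.0001 0.0019] (array([-0.0006, -0.0001,  0.0622]), array([-0.0001, -0.0002,  0.0013]))
[[267.7  79.7]]
[[364.8  80. ]]
[316.23929208  82.23379008]
270 80 [-0.0409  0.1018]
285 80 [-0.0277  0.1018]
340 80 [0.021  0.1019]
355 80 [0.0343 0.102 ]
86 269 364 [array([-0.042 ,  0.0968]), array([0.0425, 0.097 ])]
92 269 363 [array([-0.0422,  0.0917]), array([0.0419, 0.092 ])]
98 269 363 [array([-0.0425,  0.0866]), array([0.0421, 0.0869])]
104 240 393 [array([-0.069 ,  0.0815]), array([0.0695, 0.0819])]
```

>>> {"fn": "jog_arm", "kwargs": {
  "ticks": [
    [[-0.03, 0, 1.5, 0, 0, 0, 0], [-0.03, 0, 2.5, 0, 0, 0, 0], [-0.03, 0, 3, 0, 0, 0, 0], [-0.03, 0, 3, 0, 0, 0, 0]]
  ]
}}

```text
time_s: 20.0
eef_pos: [0.4885, -0.077, 0.0799]
eef_rot: [-0.001, 0.653, 0.758, -0.0]
wrist_force: [-0.4, 0.4, -1.4]
opening: 0.15
grasp_force: 60.8
```

>>> {"fn": "jog_arm", "kwargs": {
  "ticks": [
    [[0, 0, 0.15, 0, 0, 0, 0], [0, 0, 0.2, 0, 0, 0, 0]]
  ]
}}

```text
time_s: 20.25
eef_pos: [0.4895, -0.0773, 0.0771]
eef_rot: [0.001, 0.653, 0.757, 0.0]
wrist_force: [-0.6, 2.8, 2.6]
opening: 0.15
grasp_force: 61.3
```

```bash
python3 -c "
from h import *
print(pose()[0],inloc(pose()[0]),ctrl.get_obs()['torque'])"
```

```text
[ 0.48952016 -0.07733283  0.07713016] [0.0006 0.0003] [ 0.2919959   0.00348313 -0.04239893]
```

Scaled: 0.002 m is 0.1.

>>> {"fn": "jog_arm", "kwargs": {
  "ticks": [
    [[0, 0, 0.1, 0, 0, 0, 0], [0, 0, 0.1, 0, 0, 0, 0]]
  ]
}}

```text
time_s: 20.5
eef_pos: [0.4893, -0.0772, 0.0748]
eef_rot: [0.0, 0.653, 0.757, 0.0]
wrist_force: [0.4, 4.3, 4.7]
opening: 0.15
grasp_force: 61.6
```

>>> {"fn": "jog_arm", "kwargs": {
  "ticks": [
    [[0, 0, 0.075, 0, 0, 0, 0], [0, 0, 0.075, 0, 0, 0, 0]]
  ]
}}

```text
time_s: 20.75
eef_pos: [0.4897, -0.0775, 0.0738]
eef_rot: [0.001, 0.653, 0.757, 0.0]
wrist_force: [-0.5, 2.6, 8.2]
opening: 0.15
grasp_force: 61.9
```

```bash
python3 -c "
from h import *
print(inloc(pose()[0]),ctrl.get_obs()['torque'])"
```

```text
[0.0007 0.0001] [0.38550954 0.10803333 0.00985853]
```

Scaled: 0.002 m is 0.1.

>>> {"fn": "jog_arm", "kwargs": {
  "ticks": [
    [[0, 0, 0.1, 0, 0, 0, 0], [0, 0, 0.1, 0, 0, 0, 0]]
  ]
}}

```text
time_s: 21.0
eef_pos: [0.4901, -0.0775, 0.0725]
eef_rot: [0.001, 0.653, 0.757, 0.001]
wrist_force: [-1.7, 4.2, 11.9]
opening: 0.147
grasp_force: 62.6
```

>>> {"fn": "jog_arm", "kwargs": {
  "ticks": [
    [[0, 0, 0.1, 0, 0, 0, 0], [0, 0, 0.1, 0, 0, 0, 0]]
  ]
}}

```text
time_s: 21.25
eef_pos: [0.4895, -0.0772, 0.0695]
eef_rot: [0.001, 0.653, 0.757, 0.001]
wrist_force: [1.7, 3.4, 2.7]
opening: 0.149
grasp_force: 61.3
```

```bash
python3 -c "
from h import *
print(inloc(pose()[0]),ctrl.get_obs()['torque'])"
```

```text
[0.0006 0.0004] [ 0.71893387 -0.34686014  0.01597155]
```

>>> {"fn": "jog_arm", "kwargs": {
  "ticks": [
    [[0, 0, 0.1, 0, 0, 0, 0], [0, 0, 0.1, 0, 0, 0, 0]]
  ]
}}

```text
time_s: 21.5
eef_pos: [0.4899, -0.0777, 0.0675]
eef_rot: [0.001, 0.653, 0.757, 0.0]
wrist_force: [3.0, 1.3, 7.0]
opening: 0.147
grasp_force: 61.6
```

>>> {"fn": "jog_arm", "kwargs": {
  "ticks": [
    [[0, 0, 0.075, 0, 0, 0, 0], [0, 0, 0.075, 0, 0, 0, 0]]
  ]
}}

```text
time_s: 21.75
eef_pos: [0.49, -0.0777, 0.0669]
eef_rot: [0.001, 0.653, 0.757, 0.0]
wrist_force: [-1.6, 3.8, 15.7]
opening: 0.15
grasp_force: 63.1
```

```bash
python3 -c "
from h import *
print(inloc(pose()[0]),ctrl.get_obs()['torque'])"
```

```text
[ 0.001  -0.0002] [ 0.6980198   0.59124683 -0.14040772]
```

Scaled: 0.002 m is 0.1.

>>> {"fn": "jog_arm", "kwargs": {
  "ticks": [
    [[0, 0, 0.1, 0, 0, 0, 0], [0, 0, 0.1, 0, 0, 0, 0]]
  ]
}}

```text
time_s: 22.0
eef_pos: [0.4901, -0.0778, 0.0658]
eef_rot: [0.001, 0.653, 0.757, 0.0]
wrist_force: [-5.2, 5.0, 25.4]
opening: 0.149
grasp_force: 64.5
```

>>> {"fn": "jog_arm", "kwargs": {
  "ticks": [
    [[0, 0, 0.075, 0, 0, 0, 0], [0, 0, 0.075, 0, 0, 0, 0]]
  ]
}}

```text
time_s: 22.25
eef_pos: [0.4902, -0.0778, 0.0649]
eef_rot: [0.001, 0.653, 0.758, 0.0]
wrist_force: [-7.3, 5.9, 30.9]
opening: 0.147
grasp_force: 65.2
```

```bash
python3 -c "
from h import *
print(inloc(pose()[0]),ctrl.get_obs()['torque'])"
```

```text
[ 0.0012 -0.0003] [ 1.05821388  1.74708944 -0.07182337]
```

>>> {"fn": "jog_arm", "kwargs": {
  "ticks": [
    [[0, 0, -0.15, 0, 0, 0, 0], [0, 0, -0.15, 0, 0, 0, 0]]
  ]
}}

```text
time_s: 22.5
eef_pos: [0.4901, -0.0778, 0.0668]
eef_rot: [0.001, 0.653, 0.757, 0.0]
wrist_force: [-2.1, 3.6, 17.9]
opening: 0.147
grasp_force: 63.3
```

>>> {"fn": "jog_arm", "kwargs": {
  "ticks": [
    [[0, 0, -0.15, 0, 0, 0, 0], [0, 0, -0.15, 0, 0, 0, 0]]
  ]
}}

```text
time_s: 22.75
eef_pos: [0.4897, -0.0777, 0.0672]
eef_rot: [0.001, 0.653, 0.757, 0.001]
wrist_force: [6.3, 0.4, -7.8]
opening: 0.148
grasp_force: 61.1
```

Scaled: 0.001 m is 0.05, -0.07 m is -3.5.

>>> {"fn": "jog_arm", "kwargs": {
  "ticks": [
    [[0, 0, 0.05, 0, 0, 0, 0], [0, 0, 0.05, 0, 0, 0, 0], [0, 0, 0.05, 0, 0, 0, 1], [0, 0, 0.05, 0, 0, 0, 1], [0, 0, 0.05, 0, 0, 0, 1], [0, 0, -2.5, 0, 0, 0, 1], [0, 0, -3.5, 0, 0, 0, 0], [0, 0, -3.5, 0, 0, 0, 0], [0, 0, -3.5, 0, 0, 0, 0]]
  ]
}}

```text
time_s: 23.88
eef_pos: [0.488, -0.0771, 0.1367]
eef_rot: [-0.001, 0.653, 0.757, -0.0]
wrist_force: [0.7, 0.3, -0.1]
opening: 0.372
grasp_force: 0.0
```

```bash
python3 -c "
from h import *
print(inloc(pose()[0]),delta(loc(0,.062,.07),CY))"; python3 shot.py top2 top; python3 shot.py w13
```

```text
[-0.0009  0.0007] (array([0.0612, 0.001 , 0.0667]), array([-0.0015, -0.0008, -0.0004]))
```

Scaled: 0.065 m is 3.25, 0.061 m is 3.05.

>>> {"fn": "jog_arm", "kwargs": {
  "ticks": [
    [[3.05, 0, 0, 0, 0, 0, 0], [3.05, 0, 1, 0, 0, 0, 0], [3.05, 0, 2.5, 0, 0, 0, 0], [3.05, 0, 3.25, 0, 0, 0, 0], [3.05, 0, 3.25, 0, 0, 0, 0]]
  ]
}}

```text
time_s: 24.6
eef_pos: [0.4785, -0.0168, 0.0713]
eef_rot: [-0.002, 0.653, 0.757, -0.001]
wrist_force: [0.3, 0.1, 0.5]
opening: 0.001
grasp_force: 0.0
```

>>> {"fn": "jog_arm", "kwargs": {
  "ticks": [
    [[0, 0, 0.25, 0, 0, 0, 0], [0, 0, 0.4, 0, 0, 0, 0], [0, 0, 0.4, 0, 0, 0, 0]]
  ]
}}

```text
time_s: 24.98
eef_pos: [0.48, -0.0172, 0.065]
eef_rot: [0.0, 0.653, 0.757, 0.0]
wrist_force: [0.1, 0.6, -1.2]
opening: 0.001
grasp_force: 0.0
```

Scaled: 0.0025 m is 0.125.

>>> {"fn": "jog_arm", "kwargs": {
  "ticks": [
    [[0, 0, 0.125, 0, 0, 0, 0], [0, 0, 0.125, 0, 0, 0, 0]]
  ]
}}

```text
time_s: 25.22
eef_pos: [0.4804, -0.0172, 0.0631]
eef_rot: [0.0, 0.653, 0.757, 0.0]
wrist_force: [-1.5, 0.5, 6.4]
opening: -0.0
grasp_force: 2.9
```

>>> {"fn": "jog_arm", "kwargs": {
  "ticks": [
    [[0, 0, 0.1, 0, 0, 0, 0], [0, 0, 0.1, 0, 0, 0, 0]]
  ]
}}

```text
time_s: 25.48
eef_pos: [0.4805, -0.0169, 0.0621]
eef_rot: [0.0, 0.653, 0.758, 0.0]
wrist_force: [-6.2, 4.0, 19.2]
opening: 0.001
grasp_force: 9.2
```

>>> {"fn": "jog_arm", "kwargs": {
  "ticks": [
    [[0, 0, 0.075, 0, 0, 0, 0], [0, 0, 0.075, 0, 0, 0, 0]]
  ]
}}

```text
time_s: 25.72
eef_pos: [0.4806, -0.0165, 0.0612]
eef_rot: [0.0, 0.653, 0.758, 0.001]
wrist_force: [-8.8, 5.5, 24.7]
opening: -0.001
grasp_force: 12.2
```

Scaled: -0.124 m is -6.2, -0.062 m is -3.1.

>>> {"fn": "jog_arm", "kwargs": {
  "ticks": [
    [[0, 0, -0.5, 0, 0, 0, 0], [0, 0, -2.25, 0, 0, 0, 0], [-3.1, 0, -2.25, 0, 0, 0, 0], [-6.2, 0, -2.25, 0, 0, 0, 0], [-6.2, 0, -1.5, 0, 0, 0, 0], [-6.2, 0, -0.5, 0, 0, 0, 0], [-6.2, 0, -0.425, 0, 0, 0, 0], [-6.2, 0, -0.425, 0, 0, 0, 0]]
  ]
}}

```text
time_s: 26.72
eef_pos: [0.498, -0.139, 0.0673]
eef_rot: [-0.0, 0.653, 0.758, -0.0]
wrist_force: [0.7, 0.3, 0.3]
opening: -0.003
grasp_force: 0.0
```

>>> {"fn": "jog_arm", "kwargs": {
  "ticks": [
    [[0, 0, 0.125, 0, 0, 0, 0], [0, 0, 0.125, 0, 0, 0, 0]]
  ]
}}

```text
time_s: 26.98
eef_pos: [0.4984, -0.1395, 0.0652]
eef_rot: [0.0, 0.653, 0.758, 0.0]
wrist_force: [0.8, 0.1, 0.2]
opening: -0.007
grasp_force: 0.0
```

>>> {"fn": "jog_arm", "kwargs": {
  "ticks": [
    [[0, 0, 0.125, 0, 0, 0, 0], [0, 0, 0.125, 0, 0, 0, 0]]
  ]
}}

```text
time_s: 27.22
eef_pos: [0.4986, -0.1398, 0.0631]
eef_rot: [0.0, 0.653, 0.757, 0.0]
wrist_force: [-1.3, 0.4, 6.1]
opening: 0.004
grasp_force: 2.9
```

Contact at 63 mm here too. One firm press, then I'll back off, recheck the contact heights and look numerically.

>>> {"fn": "jog_arm", "kwargs": {
  "ticks": [
    [[0, 0, 0.1, 0, 0, 0, 0], [0, 0, 0.175, 0, 0, 0, 0], [0, 0, 0.175, 0, 0, 0, 0]]
  ]
}}

```text
time_s: 27.6
eef_pos: [0.499, -0.1405, 0.0612]
eef_rot: [0.001, 0.653, 0.758, -0.0]
wrist_force: [-6.4, 2.6, 19.7]
opening: 0.001
grasp_force: 10.0
```

>>> {"fn": "jog_arm", "kwargs": {
  "ticks": [
    [[0, 0, -0.15, 0, 0, 0, 0], [0, 0, -0.15, 0, 0, 0, 0]]
  ]
}}

```text
time_s: 27.85
eef_pos: [0.4989, -0.1401, 0.063]
eef_rot: [0.001, 0.653, 0.757, 0.0]
wrist_force: [-2.3, 0.7, 9.1]
opening: -0.005
grasp_force: 5.1
```

>>> {"fn": "jog_arm", "kwargs": {
  "ticks": [
    [[0, 0, 0.125, 0, 0, 0, 0], [0, 0, 0.125, 0, 0, 0, 0]]
  ]
}}

```text
time_s: 28.1
eef_pos: [0.4992, -0.1405, 0.0614]
eef_rot: [0.001, 0.653, 0.758, -0.0]
wrist_force: [-5.8, 1.2, 19.3]
opening: -0.002
grasp_force: 9.5
```

>>> {"fn": "jog_arm", "kwargs": {
  "ticks": [
    [[0, 0, -1.5, 0, 0, 0, 0], [0, 0, -4, 0, 0, 0, 0], [0, 0, -7.5, 0, 0, 0, 0], [0, 0, -9.5, 0, 0, 0, 0], [0, 0, -9.5, 0, 0, 0, 0], [0, 0, -9.5, 0, 0, 0, 0]]
  ]
}}

```text
time_s: 28.85
eef_pos: [0.4977, -0.1395, 0.2485]
eef_rot: [-0.0, 0.653, 0.757, -0.0]
wrist_force: [-0.2, 0.2, -1.4]
opening: -0.001
grasp_force: 0.0
```

```bash
python3 shot.py w14; python3 - <<'E'
from meas import *
im,p=load("w14");H,s,v=hsv(im)
# hooks/top corner check: contour of grey area = slab + cover
for z,X in((.063,[-.0367,.0807]),(.063,[.0367,.0807]),(.004,[.043,.102])): print(proj(p,loc(*X,z)).round(1))
c0=proj(p,loc(0,0,.06))[0]; c=big(s<80,c0,110);print(c0,c.reshape(-1,2).min(0),c.reshape(-1,2).max(0),rect(p,c,.004))
E
```

```text
[[280.3  38.7]]
[[353.3  38.8]]
[[353.3  30.2]]
[316.64395134 121.29966807] [281  30] [353 195] [489.3 -76.7  87.3 202.5   8.4]
```

>>> {"fn": "jog_arm", "kwargs": {
  "ticks": [
    [[3.1, 0, 3, 0, 0, 0, 0], [6.2, 0, 5.5, 0, 0, 0, 0], [6.2, 0, 7.5, 0, 0, 0, 0], [6.2, 0, 8.75, 0, 0, 0, 0], [6.2, 0, 9.1, 0, 0, 0, 0], [6.2, 0, 9.1, 0, 0, 0, 0]]
  ]
}}

```text
time_s: 29.65
eef_pos: [0.4796, -0.0173, 0.067]
eef_rot: [-0.001, 0.653, 0.757, -0.0]
wrist_force: [0.2, 0.4, -0.6]
opening: -0.002
grasp_force: 0.0
```

>>> {"fn": "jog_arm", "kwargs": {
  "ticks": [
    [[0, 0, 0.15, 0, 0, 0, 0], [0, 0, 0.15, 0, 0, 0, 0]]
  ]
}}

```text
time_s: 29.9
eef_pos: [0.4807, -0.0177, 0.0653]
eef_rot: [0.001, 0.653, 0.757, 0.0]
wrist_force: [0.5, -0.1, 0.7]
opening: -0.002
grasp_force: 0.0
```

>>> {"fn": "jog_arm", "kwargs": {
  "ticks": [
    [[0, 0, -2, 0, 0, 0, 0], [0, 0, -5, 0, 0, 0, 0], [0, 0, -9.5, 0, 0, 0, 0], [0, 0, -9.5, 0, 0, 0, 0], [0, 0, -9.5, 0, 0, 0, 0], [0, 0, -9.5, 0, 0, 0, 0]]
  ]
}}

```text
time_s: 30.65
eef_pos: [0.4793, -0.017, 0.2535]
eef_rot: [-0.0, 0.653, 0.757, -0.0]
wrist_force: [-0.1, 1.0, -0.3]
opening: -0.0
grasp_force: 0.0
```

End a is still below 65 mm with no contact, so both ends are latched and level. I'm handing it in.

```bash
python3 -c "
from bench import ctrl
print(ctrl.hand_in())"
```

```text
the job is handed in; nothing more can be done
None
```

The set is packed and handed in at about 31 s: the red pot, cream jar and ring box stand in the tray under the cover, which measured latched and level at about 63 mm at both ends.

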